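Run a scoop blank under the height-limit bar

TASK

Lay the rough-sawn wooden scoop blank flat on the base board of the height gauge, head towards the bridge bar and in line with the lane, then slide it under the bar by its handle until the whole head has come out on the far side and its nose presses lightly against the adjusting bolt of the end stop. Go on through the drag of the sprung side post, but press against the bolt with no more than about 1.5 kg (15 N), do not wedge the head against the bar, and do not disturb the other things lying about. Finish with the blank lying there, let go.

Things in the scene. Friction and masses are not known exactly. Their poses are not given: they have to be found in the camera images.
- head (a point): Centre of the head of the loose pale-wood scoop blank (110 to 250 g), 21 mm above the flat underside. Head 42 mm high, 56 wide (y), 64 long (x -32 to +32 mm): flat upright sides from x = -32 to +4, then a nose of 28 mm radius. Handle 26 wide, 28 high, underside level with the head's, x -32 to -162, with a collar 42 wide at x -110 to -122. x: from handle to nose, z: up.
- grip (a point): Point on the scoop blank's handle, half-way up it (14 mm above the underside), 143 mm behind the head's centre: the straight grip (26 mm wide, x +21 to -19 mm of this point) between the collar, whose square shoulder takes the push, and the butt end. Axes as the head's.
- gauge: Height gauge, fixed to the table. Plywood base board 12 mm thick, 130 wide, x -190 to +170; origin on the table under the lane's middle line, x = push direction, z up. Wooden fences 22 mm high, 10 thick, on both sides of the lane from x = -5 to +130 (inner faces y = -30 and +30). The board is open before x = -5: the head fits there at about x = -85, the handle overhanging.
- post (a point): Rest position of the sprung brass post: upright, 20 mm diameter, 26 high, in a gap of the +y fence, 56 mm along the gauge's x; this point is on its axis at the board's top. It sticks 9 mm into the lane, yields towards +y (about 0.8 N per mm) and presses the head to the -y fence. Dragging the head past it takes some 2 to 10 N.
- bar: Fixed steel bridge bar across the lane, at x = +20 mm of the gauge. Origin on the lane's middle line at the base board's top face; axes as the gauge's. The bar is 16 mm thick along x (-8 to +8), its underside 45 mm over the board (3 mm over the head), its top 59 mm. Its two uprights stand outside the lane (inner faces y = +-43, outer +-57 mm).
- stop: Wooden end stop, 80 mm wide, 36 high, at x = +150 mm of the gauge; origin at the foot of its near face, axes as the gauge's. From that face an adjusting bolt with a round flat head (20 mm diameter, centred 20 mm above the board) points back along the lane. It sticks out 20 to 50 mm: its setting is not reported, so feel (or look) for it. It does not give.
- bowl_blank: Bystander: round turned bowl blank, 108 mm diameter, 45 mm high; origin under its centre.
- spoon_blank: Bystander: thin flat spoon blank, 183 mm long, 16 mm high, 20 mm wide with a 42 mm wide end; origin on its underside, x along it.
- offcut: Bystander: dark wood offcut 80 x 45 x 22 mm; origin under its centre.
- screwdriver: Bystander: screwdriver lying along its x.

How it is judged (in metres and radians):
On the way, in this order (a step that is already met when the one before it is completed fails the run):
1. the blank lies flat on the base board in front of the bar, the whole head short of it, nose towards it, within 15 mm of the lane's middle line and 0.2 rad of its direction (z of head in the frame of bar between 0.017 and 0.025 m and angle between head's own z axis and vertical below 0.08 rad and x of head in the frame of bar between -0.18 and -0.045 m and y of head in the frame of bar between -0.015 and 0.015 m and angle between the x axis of head and the x axis of bar, either way round below 0.2 rad and x of head in the frame of grip above 0 m and x of grip in the frame of bar below -0.13 m), for 0.1 s.
2. the head is under the bar, sliding flat along the lane (z of head in the frame of bar between 0.017 and 0.025 m and angle between head's own z axis and vertical below 0.08 rad and y of head in the frame of bar between -0.008 and 0.008 m and x of head in the frame of bar between -0.03 and 0.03 m), for 0.04 s.
3. the whole head is out beyond the bar and its nose presses on the stop's bolt with at least 2 N (z of head in the frame of bar between 0.017 and 0.025 m and angle between head's own z axis and vertical below 0.08 rad and y of head in the frame of bar between -0.008 and 0.008 m and x of head in the frame of bar above 0.042 m and contact force between blank and stop above 2 N), for 0.1 s.
At the end, for the whole second after the job is handed in: the blank lies flat on the base board (within 4 mm and 0.08 rad), let go and at rest, in the lane (within 8 mm of its middle line, 0.15 rad of its direction), its whole head beyond the bar, where it was pressed against the bolt (z of head in the frame of bar between 0.017 and 0.025 m and angle between head's own z axis and vertical below 0.08 rad and y of head in the frame of bar between -0.008 and 0.008 m and x of head in the frame of bar between 0.042 and 0.086 m and angle between the x axis of head and the x axis of bar, either way round below 0.15 rad and linear speed of blank below 0.01 m/s and contact force between the fingers and blank below 0.05 N); the robot touches nothing.
It fails at once if the blank presses on the end stop or its bolt with more than 18 N (contact force between blank and stop above 18 N).
It fails at once if the blank is wedged against the bridge bar or its uprights with more than 12 N (contact force between blank and bar above 12 N).
It fails at once if one of the bystanders (bowl blank, spoon blank, offcut, screwdriver) is moved more than 20 mm (distance of any of bowl_blank, spoon_blank, offcut, screwdriver from where it was at the start of the episode above 0.02 m).
It also fails if it takes over 72 s, if anything falls off the work surface, if the arm or the gripper's body presses on something with over 40 N, if the wrist force passes 120 N, or if a joint passes its speed limit or range.

ROBOT

A 6-joint arm with a two-finger parallel gripper is mounted at the origin on the work surface. World frame = base frame: x ahead of the robot, y to its left, z up, the work surface at z = 0. Lengths are in m, angles in degrees, forces in N, time in s.
With the tool pointing down it reaches from about 0.3 to 0.85 m from the base axis. Payload 4.2 kg.
Tool frame: the origin (TCP) lies between the finger pads; the fingertips stand ctrl.tips_ahead ahead of it and the grasp point (between the pads) is the TCP (ctrl.tips_ahead is the distance from the TCP to the fingertips, in m); x points along the fingers, y is the direction in which the jaws open and shut, and the axes are right-handed (so a half turn about x gives the same grasp; the last joint's range is limited). The gripper opens to 91 mm and grips with 3 to 60 N. Pads are 32 mm wide; open, the fingers measure 118 mm over their backs; the gripper's body (76 mm by 178 mm) begins 60 mm behind the grasp point.
Start: joints at [-71.333, 18.312, 89.639, -0, 72.044, -1.146], TCP at [0.195, -0.541, 0.195] pointing down, gripper open.
Joint ranges: [-177.97, 177.97], [-48.28, 115.42], [12.27, 149.76], [-77.06, 257.06], [2.81, 150.46], [-146.56, 146.56]. Speed limits (degrees/s): [147.25, 147.25, 180, 180, 180, 180].

INTERFACE

Orientations are given as [roll, pitch, yaw] about the fixed x, y, z axes, in that order (R = Rz(yaw) Ry(pitch) Rx(roll)).
In Python, from workcell import ctrl, let_go, grasp, planner, get_state, cams, order gives the robot as it stands. Calls block until the motion is done:
- ctrl.movep(position, orientation): joint-space move of the TCP to a pose.
- ctrl.move_straight(position, ori=None, max_speed=0.15): straight line of the TCP; ori=None keeps the orientation; max_speed is the mean speed in m/s.
- ctrl.move_j(angles): joint-space move.
- let_go() and grasp(f_grip=None): open the fingers fully, or close them until they stop; f_grip is the grip in N (None keeps the last).
- ctrl.wait(seconds).
- planner.solve_ik(position, orientation): joint angles nearest the present ones, or None.
- get_state(): the state.
- cams.get_image(name): name is "scene" or "top"; returns (picture, depth): 420x560x3 uint8, red, green, blue; 420x560 float32, m along the optical axis (not along the pixel's ray), 0 where there is no reading.
- cams.camera_params(name): a dict with "fovy" (degrees; the focal length in pixels is half the picture's height over the tangent of half this angle, whatever the lens; pixels are square), "cx", "cy" (the principal point, pixels), "xyz" and "orientation" of the camera in the world. Camera axes: x right, y up, looking along -z (the intrinsics and any distortion apply to the point x, -y, -z); pixel columns grow to the right and rows downward; lengths in m; the calibration is good to about 2 mm. A picture is of the moment at which its call begins. camera_params takes no time and is no camera call.
A pose or a line that the arm cannot do raises ctrl.MotionError and nothing moves.
- order.job_done(): hands the job in, once; it reports no verdict.
The state is a dict: "clock": time; "qpos": joint angles; "dq": joint speeds; "joint_efforts": joint torques, N m; "tcp_pos": TCP position; "eef_rot": TCP orientation; "force": force on the tool from outside, world axes, zero at the start; "moment": the same for the moment, N m; "finger_gap": finger opening in m.
Only numpy, scipy, OpenCV 4.12 (cv2) and the standard library are available. Lean on these libraries where they do the work, as an engineer would, in place of code of your own. Each camera call takes 0.05 s, during which the arm holds its last target. There are 200 camera calls.

## Working session

There is one attempt and no reset: what is moved stays moved. The work goes in short steps, each a Python script; the robot and the scene stay as the last script left them, time stands still between calls to the robot, and variables do not carry over. Pictures are saved under pics/ and viewed, on a budget of 10 in all, crops included, one or two more only if the job needs it, and the job is handed in when it is done.

```bash
ls; mkdir -p pics
python3 - <<'E'
from workcell import ctrl,cams,get_state
import cv2,numpy as np
for n in("scene","top"):
    p,d=cams.get_image(n); cv2.imwrite(f"pics/{n}0.png",cv2.resize(p[:,:,::-1],(800,600),interpolation=cv2.INTER_CUBIC)); np.save(f"pics/{n}0_d.npy",d); np.save(f"pics/{n}0_p.npy",p)
    print(n,cams.camera_params(n),(d==0).mean())
print(get_state(),ctrl.tips_ahead)
E
```

```text
pics
scene {'fovy': 49.583744666563284, 'cx': 284.6957251630422, 'cy': 212.02567692358272, 'xyz': array([ 1.13351767, -0.45977683,  0.7227569 ]), 'orientation': array([47.92702995,  0.38890329, 56.34295039])} 0.004081632653061225
top {'fovy': 57.353877002953624, 'cx': 277.5296149645506, 'cy': 213.79724785369166, 'xyz': array([ 0.44744615, -0.01827469,  0.88795807]), 'orientation': array([  3.6277836 ,  -1.71782772, -90.50361592])} 0.003949829931972789
{'clock': 0.1, 'qpos': array([-7.13333702e+01,  1.83482325e+01,  8.96997278e+01, -7.47011680e-04,
        7.20433709e+01, -1.14621769e+00]), 'dq': array([ 0.06120028, -0.16327479, -0.04499722, -0.03248637,  0.01548663,
       -0.0932989 ]), 'joint_efforts': array([-9.41835674e-05, -4.13333416e+01, -2.32506877e+01,  7.29437638e-02,
        4.22185252e-02, -4.84358179e-05]), 'tcp_pos': array([ 0.19473545, -0.54050946,  0.19459971]), 'eef_rot': array([-90.70065378,  89.90866597, 109.11242461]), 'force': array([ 1.02123305, -0.70929196,  0.38434295]), 'moment': array([ 0.01637079,  0.01290397, -0.04803858]), 'finger_gap': 0.0914234964768368} 0.019
```

View pics/top0.png

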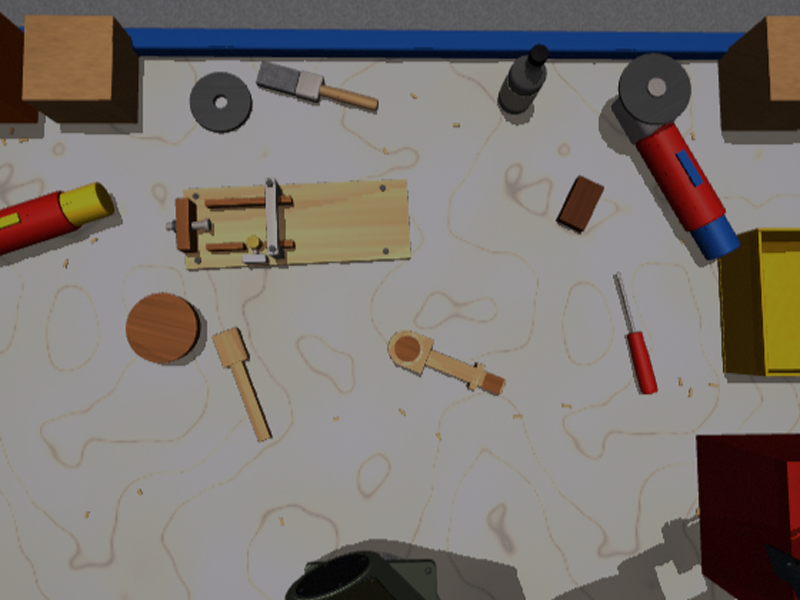

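View pics/scene0.png

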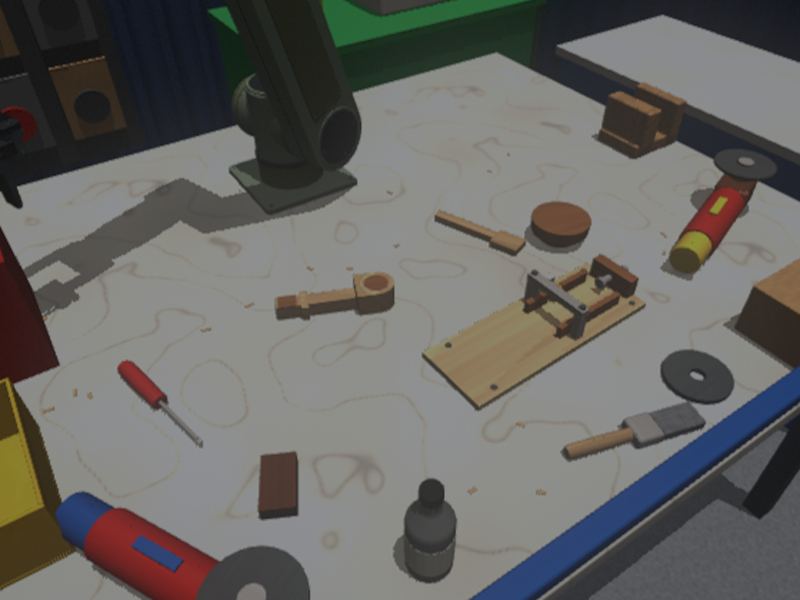

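Top: the gauge's lane runs image-left (world +y), with the stop at (185,225), bar at (272,217) and open board end at (410,220). The scoop's head is at (408,350) and its butt at (503,385). Next I'll enlarge that area.

Run:
```python
import cv2,numpy as np
p=np.load("pics/top0_p.npy")[115:285,110:370,::-1]
p=np.clip(p*1.5,0,255).astype(np.uint8)
cv2.imwrite("pics/crop0.png",cv2.resize(p,(780,510),interpolation=cv2.INTER_CUBIC))
```

```text
(no output)
```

View pics/crop0.png

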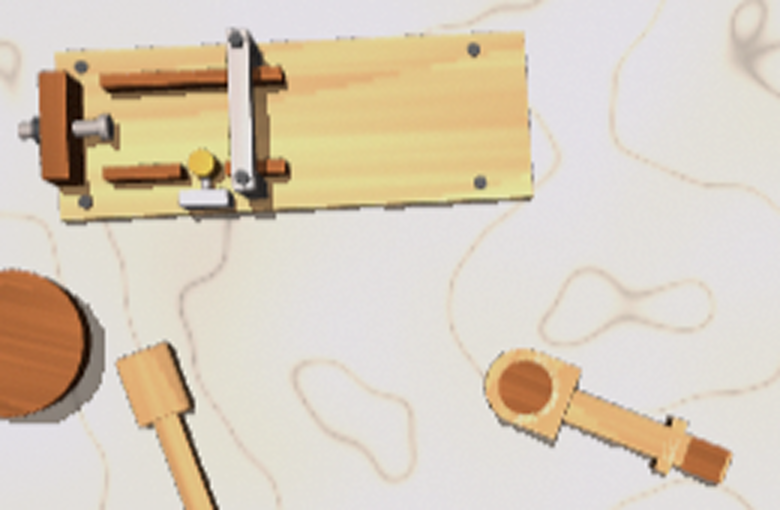

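```bash
cat > h.py <<'E'
import numpy as np
from scipy.spatial.transform import Rotation as R
from workcell import ctrl,let_go,grasp,planner,get_state,cams,order
def ray(n,u,v):
    c=cams.camera_params(n); f=210/np.tan(np.radians(c["fovy"]/2))
    return c["xyz"],R.from_euler("xyz",c["orientation"],degrees=True).as_matrix()@np.array([(u-c["cx"])/f,-(v-c["cy"])/f,-1])
def onz(n,u,v,z):
    o,d=ray(n,u,v); return o+d*(z-o[2])/d[2]
E
python3 - <<'E'
from h import *
d=np.load("pics/top0_d.npy")
def c(name,x,y,z):
    u,v=110+(x+.5)/3-.5,115+(y+.5)/3-.5; q=onz("top",u,v,z)
    o,r=ray("top",u,v); e=o+r*d[int(round(v)),int(round(u))]
    print(name,q.round(4),"depth pt",e.round(4)); return q[:2]
k=[c("corner",*a,.012) for a in((58,52),(524,32),(533,198),(63,221))]
print("len",np.linalg.norm(k[0]-k[1]),np.linalg.norm(k[3]-k[2]),"wid",np.linalg.norm(k[0]-k[3]),np.linalg.norm(k[1]-k[2]))
near=(k[1]+k[2])/2;far=(k[0]+k[3])/2
print("gauge yaw",np.degrees(np.arctan2(*(far-near)[::-1])),"near",near,"far",far)
x=(far-near)/np.linalg.norm(far-near); G=(near+x*.19+far-x*.17)/2; print("G",G)
gy=np.array([-x[1],x[0]])
L=lambda q:(round((q-G)@x,4),round((q-G)@gy,4))
print("bar e",L(c("bar",250,36,.071)),L(c("bar",253,185,.071)))
print("bar far e",L(c("bar",230,36,.071)),L(c("bar",232,185,.071)))
print("post",L(c("post",203,162,.038)),"bolt",L(c("bolt",110,124,.04)),"stop top near",L(c("st",68,72,.048)),L(c("st",70,183,.048)))
print("fence",L(c("f",284,72,.034)),L(c("f",284,82,.034)),L(c("f",288,163,.034)),L(c("f",288,172,.034)))
n=c("nose",486,388,.042)
h1=c("hr",580,370,.042);h2=c("hr",555,443,.042);b1=c("b",732,457,.028);b2=c("b",719,485,.028);c("circ",526,387,.042)
c("mid",620,424,.028); c("table",700,300,0)
b=(b1+b2)/2;h=(h1+h2)/2
print("headw",np.linalg.norm(h1-h2),"L rear-butt",np.linalg.norm(h-b),"nose-butt",np.linalg.norm(n-b))
for p in(h,n):print("yaw",np.degrees(np.arctan2(*(p-b)[::-1])))
a=(n-b)/np.linalg.norm(n-b);print("grip",b+a*.019,"head",b+a*.162,h+a*.032,n-a*.032)
E
```

```text
corner [0.6929 0.2938 0.012 ] depth pt [0.6927 0.2936 0.0126]
corner [ 0.7085 -0.0626  0.012 ] depth pt [ 0.7082 -0.0626  0.013 ]
corner [ 0.579  -0.0683  0.012 ] depth pt [ 0.5804 -0.0688  0.0027]
corner [0.563  0.2881 0.012 ] depth pt [0.5641 0.2911 0.0034]
len 0.35679541729749065 0.3566977162854219 wid 0.13004430666402617 0.12961141418186145
gauge yaw 92.5384217412 near [ 0.64376325 -0.06546282] far [0.62796319 0.29093363]
G [0.63542033 0.12272559]
bar [0.688  0.1369 0.071 ] depth pt [0.6909 0.1388 0.0609]
bar [0.5803 0.1343 0.071 ] depth pt [0.5807 0.1347 0.0689]
bar e (np.float64(0.0118), np.float64(-0.0531)) (np.float64(0.014), np.float64(0.0545))
bar [0.688  0.1512 0.071 ] depth pt [0.6867 0.1502 0.0754]
bar [0.5804 0.1491 0.071 ] depth pt [0.5804 0.1491 0.0709]
bar far e (np.float64(0.0261), np.float64(-0.0538)) (np.float64(0.0288), np.float64(0.0538))
post [0.603  0.1772 0.038 ] depth pt [0.6033 0.1776 0.0363]
bolt [0.6311 0.2451 0.04  ] depth pt [0.6325 0.2471 0.0336]
st [0.668  0.2735 0.048 ] depth pt [0.6696 0.2756 0.0419]
st [0.586  0.2709 0.048 ] depth pt [0.5903 0.2798
[... 663 characters left out ...]
2]
hr [ 0.447  -0.0998  0.042 ] depth pt [ 0.447  -0.0999  0.0414]
hr [ 0.3939 -0.0808  0.042 ] depth pt [ 0.3913 -0.0838  0.0008]
b [ 0.3812 -0.214   0.028 ] depth pt [ 0.3793 -0.2199  0.0024]
b [ 0.3606 -0.2038  0.028 ] depth pt [ 0.358  -0.2095  0.0019]
circ [ 0.4349 -0.06    0.042 ] depth pt [ 0.4349 -0.06    0.0408]
mid [ 0.4066 -0.1305  0.028 ] depth pt [ 0.4066 -0.1306  0.0278]
table [ 0.5005 -0.198   0.    ] depth pt [ 0.5006 -0.1984 -0.002 ]
headw 0.05642273221331049 L rear-butt 0.12856861064244773 nose-butt 0.18928735088441898
yaw 67.33340845646786
yaw 70.38025808951753
grip [ 0.37731007 -0.19104736] head [ 0.42532606 -0.05634968] [ 0.4312214  -0.06016376] [ 0.42374367 -0.06078872]
```

```bash
cat >> h.py <<'E'
def cloud(n,d):
    v,u=np.mgrid[:420,:560]; c=cams.camera_params(n); f=210/np.tan(np.radians(c["fovy"]/2))
    P=np.stack([(u-c["cx"])/f,-(v-c["cy"])/f,-np.ones_like(u,float)],-1)*d[...,None]
    return P@R.from_euler("xyz",c["orientation"],degrees=True).as_matrix().T+c["xyz"]
G=np.array([.6354,.1227]); GY=92.54
gx=np.array([np.cos(np.radians(GY)),np.sin(np.radians(GY))]); gy=np.array([-gx[1],gx[0]])
def gp(x,y,z): return np.append(G+gx*x+gy*y,z)
def ori(yaw): return [0,90,yaw-180]
def blank(d,lo,hi,zmin,hint):
    """edges of the handle section behind the head, in direction of hint yaw"""
    P=cloud("top",d).reshape(-1,3); m=(P[:,2]>zmin)&(P[:,2]<zmin+.05)&(P[:,:2]>lo).all(1)&(P[:,:2]<hi).all(1)
    Q=P[m]; y=np.radians(hint)
    for _ in range(5):
        a=np.array([np.cos(y),np.sin(y)]); b=np.array([-a[1],a[0]]); s=Q[:,:2]@a; t=Q[:,:2]@b
        s0=s.max(); k=np.arange(.004,.186,.003)
        mid=[(s0-x,(t[abs(s-s0+x)<.003].min()+t[abs(s-s0+x)<.003].max())/2) for x in k if (abs(s-s0+x)<.003).sum()>2]
        mid=np.array(mid); p=np.polyfit(mid[:,0],mid[:,1],1); y+=np.arctan(p[0])
    nose=s.max(); butt=s.min(); t0=np.polyval(p,(nose+butt)/2)
    a=np.array([np.cos(y),np.sin(y)]); b=np.array([-a[1],a[0]])
    c0=(nose+butt)/2; c=c0*a+t0*b
    return np.degrees(y),c+a*(.097-.032),c+a*(.097-.032-.143),nose-butt,len(Q)
E
python3 - <<'E'
from h import *
d=np.load("pics/top0_d.npy")
print(blank(d,[.33,-.25],[.48,-.01],.012,68))
yaw=67.5
for p,y in(([.377,-.19,.15],yaw),([.377,-.19,.022],yaw),(gp(-.224,0,.1),GY),(gp(-.05,0,.034),GY)):
    print(planner.solve_ik(p,ori(y)))
E
```

```text
(np.float64(67.69688235901833), array([ 0.43467636, -0.06129601]), array([ 0.38040694, -0.19359805]), np.float64(0.1932897554147806), 1376)
[-2.83080703e+01  6.71904393e+00  1.12210665e+02 -2.54444375e-14
  6.10702913e+01 -5.80807030e+00]
[-2.83080703e+01  1.64755693e+01  1.22590328e+02 -2.54444375e-14
  4.09341028e+01 -5.80807030e+00]
[-9.91090407e+00  2.91197381e+01  8.65008624e+01 -2.54444375e-14
  6.43793996e+01 -1.24509041e+01]
[ 5.48226892e+00  3.17147927e+01  9.25261921e+01 -2.54444375e-14
  5.57590152e+01  2.94226892e+00]
```

Run:
```python
from h import *
import cv2
yaw=67.7; a=np.array([np.cos(np.radians(yaw)),np.sin(np.radians(yaw))])
g=np.array([.3802,-.1934])+a*.003
ctrl.movep(np.append(g,.12),ori(yaw))
ctrl.move_straight(np.append(g,.022))
grasp(20); s=get_state(); print(s["finger_gap"],s["force"],s["clock"])
ctrl.move_straight(np.append(g,.10))
s=get_state(); print(s["finger_gap"],s["force"],s["moment"],s["tcp_pos"])
ctrl.movep(gp(-.225,0,.10),ori(GY))
s=get_state(); print(s["finger_gap"],s["tcp_pos"],s["clock"])
p,d=cams.get_image("scene"); np.save("pics/s1.npy",p)
cv2.imwrite("pics/s1.png",cv2.resize(np.clip(p[120:330,180:460,::-1]*1.5,0,255).astype(np.uint8),(800,600),interpolation=cv2.INTER_CUBIC))
```

```text
0.00030500980232983307 [-0.35720847  0.02631508 -0.31688828] 3.7667
0.0004341344998778756 [-0.6787599  -0.05193388 -0.02973259] [ 0.00922099 -0.08092455  0.03203343] [ 0.38080403 -0.19032917  0.09949838]
0.0006718632436287133 [ 0.64400853 -0.10261808  0.09941619] 5.5083
```

View pics/s1.png

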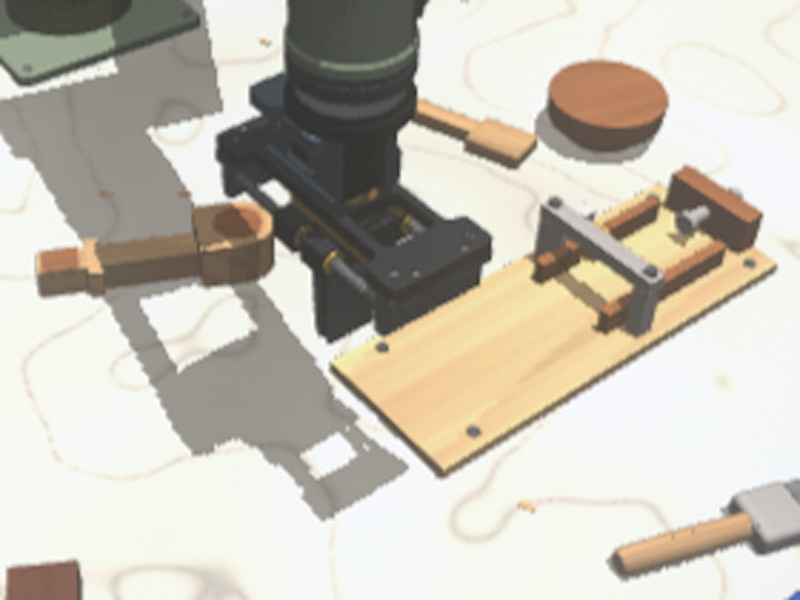

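The grasp missed (gap 0). The blank at (155,250) seems to lie about where it was, so I'll re-measure it.

Run:
```python
from h import *
import cv2
p,d=cams.get_image("top"); np.save("pics/t2_d.npy",d)
print(blank(d,[.30,-.28],[.50,-.01],.012,68))
o=np.load("pics/top0_d.npy"); P=cloud("top",d); Po=cloud("top",o)
for u,v in((285,245),(325,255),(345,267)): print(P[v,u],Po[v,u])
print(get_state()["eef_rot"])
cv2.imwrite("pics/t2.png",cv2.resize(np.clip(p[105:305,160:400,::-1]*1.5,0,255).astype(np.uint8),(720,600),interpolation=cv2.INTER_CUBIC))
```

```text
Traceback (most recent call last):
  File "h.py", line 23, in blank
    s0=s.max(); k=np.arange(.004,.186,.003)
ValueError: zero-size array to reduction operation maximum which has no identity
```

Run:
```python
from h import *
import cv2
p,d=cams.get_image("scene"); P=cloud("scene",d); Po=cloud("scene",np.load("pics/scene0_d.npy"))
for Q in (P,Po):
    m=(Q[...,2]>.02)&(Q[...,2]<.06)&(Q[...,0]>.3)&(Q[...,0]<.5)&(Q[...,1]>-.28)&(Q[...,1]<0)
    q=Q[m]; print(m.sum(),q.min(0),q.max(0),q.mean(0)); h=q[q[:,2]>.035]; print(h.mean(0),np.percentile(q[:,2],[5,30,50,95]))
ctrl.move_j([-71.3,18.3,89.6,0,72,-1.1])
p,d=cams.get_image("top"); np.save("pics/t2_d.npy",d)
print(blank(d,[.30,-.28],[.50,-.01],.012,68),get_state()["clock"])
```

```text
1156 [ 0.36044207 -0.21708538  0.02002433] [ 0.46459197 -0.03557094  0.04561937] [ 0.41946394 -0.11381921  0.03277549]
[ 0.43604597 -0.06854786  0.04166703] [0.0218042  0.02780531 0.02941576 0.04351705]
1163 [ 0.3593014  -0.216636    0.02000253] [ 0.46428173 -0.03286099  0.0455224 ] [ 0.41974594 -0.1131035   0.03287656]
[ 0.43615948 -0.06795843  0.04174427] [0.02232993 0.02778789 0.02932956 0.04369561]
(np.float64(67.67976933743499), array([ 0.43472677, -0.06116003]), array([ 0.38041782, -0.19344585]), np.float64(0.19304098862774924), 1376) 7.975
```

Blank hasn't moved: grip point (0.380,-0.193), yaw 67.7. I'll descend again and look before closing.

Run:
```python
from h import *
import cv2
let_go(); print(get_state()["finger_gap"])
yaw=67.7; a=np.array([np.cos(np.radians(yaw)),np.sin(np.radians(yaw))])
g=np.array([.3804,-.1934])+a*.003
ctrl.movep(np.append(g,.12),ori(yaw))
ctrl.move_straight(np.append(g,.022))
s=get_state(); print(s["finger_gap"],s["tcp_pos"],s["eef_rot"],s["force"],s["clock"])
p,d=cams.get_image("scene")
cv2.imwrite("pics/s3.png",cv2.resize(np.clip(p[120:270,140:340,::-1]*1.8,0,255).astype(np.uint8),(800,600),interpolation=cv2.INTER_CUBIC))
```

```text
0.09160732275688029
0.09112769033265854 [ 0.38210985 -0.19126246  0.02246978] [ 83.05790409  89.93061705 -29.27794546] [-0.16212347 -0.39022496  0.37801919] 11.6667
```

View pics/s3.png

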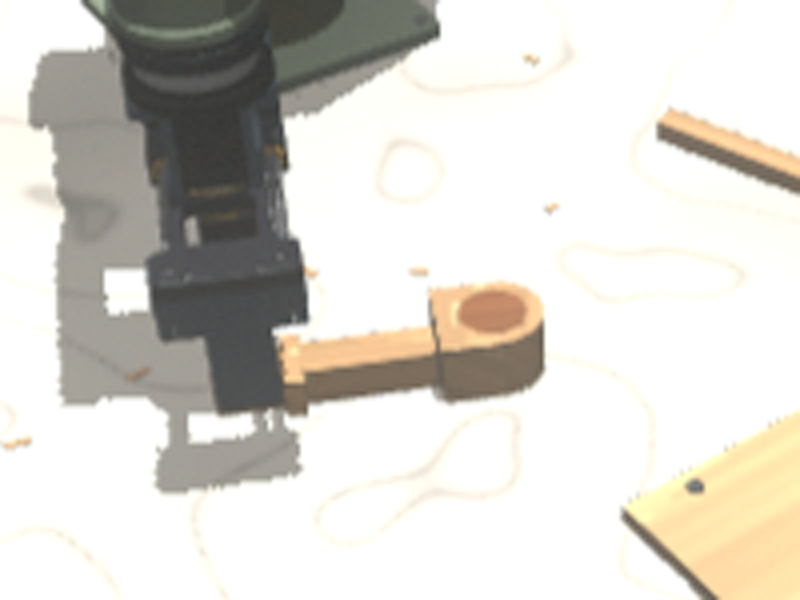

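The fingers straddle the grip just behind the collar (finger at (245,360), collar at (295,375)). I'll close and watch.

Run:
```python
from h import *
import cv2
grasp(20); s=get_state(); print(s["finger_gap"],s["tcp_pos"],s["force"],s["clock"])
ctrl.wait(.3); s=get_state(); print(s["finger_gap"],s["force"],s["clock"])
p,d=cams.get_image("scene"); a=p[120:270,140:340]
ctrl.move_straight(s["tcp_pos"]+[0,0,.03],max_speed=.05); s=get_state(); print(s["finger_gap"],s["force"],s["clock"])
p,d=cams.get_image("scene"); b=p[120:270,140:340]
cv2.imwrite("pics/s4.png",cv2.resize(np.clip(np.hstack([a,b])[...,::-1]*1.8,0,255).astype(np.uint8),(800,300),interpolation=cv2.INTER_CUBIC))
```

```text
0.0008608666755456807 [ 0.38150321 -0.19061407  0.02197622] [-0.76346996 -0.00198815 -0.34049095] 13.0833
0.0003723883955713802 [0.15301799 0.2960643  0.81147072] 13.3833
0.0005036724823974214 [-0.08320258  0.37941512  0.73663245] 14.1833
```

View pics/s4.png

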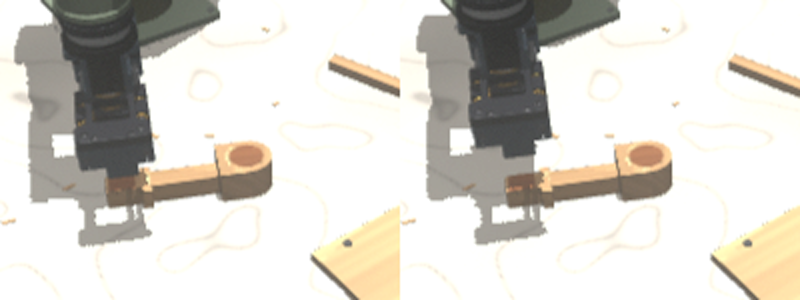

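Run:
```python
from h import *
s=get_state(); print(s["tcp_pos"])
p,d=cams.get_image("scene"); P=cloud("scene",d)
dark=(p.max(-1)<60)
m=dark&(P[...,2]>.015)&(P[...,2]<.11)&(abs(P[...,0]-.38)<.12)&(abs(P[...,1]+.19)<.12)
Q=P[m]
for z in np.arange(.015,.11,.008):
    q=Q[(Q[:,2]>=z)&(Q[:,2]<z+.008)]
    if len(q)>3: print(round(z,3),len(q),np.percentile(q,5,0).round(3),np.percentile(q,95,0).round(3))
let_go()
p,d=cams.get_image("scene"); P=cloud("scene",d); dark=(p.max(-1)<60)
m=dark&(P[...,2]>.015)&(P[...,2]<.11)&(abs(P[...,0]-.38)<.12)&(abs(P[...,1]+.19)<.12)
Q=P[m]; print("open")
for z in np.arange(.015,.11,.008):
    q=Q[(Q[:,2]>=z)&(Q[:,2]<z+.008)]
    if len(q)>3: print(round(z,3),len(q),np.percentile(q,5,0).round(3),np.percentile(q,95,0).round(3))
print(get_state()["clock"])
```

```text
[ 0.38126991 -0.19049482  0.05184835]
0.015 4 [ 0.394 -0.192  0.018] [ 0.444 -0.102  0.022]
0.023 4 [ 0.393 -0.195  0.026] [ 0.395 -0.192  0.03 ]
0.071 24 [ 0.383 -0.209  0.074] [ 0.394 -0.182  0.079]
0.079 39 [ 0.384 -0.208  0.08 ] [ 0.395 -0.182  0.086]
0.087 32 [ 0.385 -0.21   0.088] [ 0.397 -0.182  0.093]
open
0.023 4 [ 0.394 -0.194  0.024] [ 0.442 -0.117  0.029]
0.071 22 [ 0.425 -0.226  0.074] [ 0.437 -0.201  0.079]
0.079 39 [ 0.425 -0.226  0.079] [ 0.438 -0.198  0.086]
0.087 45 [ 0.427 -0.227  0.087] [ 0.438 -0.201  0.095]
0.095 40 [ 0.427 -0.227  0.096] [ 0.44  -0.201  0.103]
0.103 48 [ 0.428 -0.227  0.103] [ 0.44  -0.198  0.11 ]
15.725
```

Depth puts the fingertips at z≈0.072 while the reported TCP is at 0.052. So the tips are about 20 mm above the reported TCP instead of 19 mm below it: the reported tool length is about 39 mm too long. I'll correct for that and descend with a force watch and a depth check.

```bash
cat >> h.py <<'E'
DZ=-.039   # reported TCP lies 39 mm below the true grasp point
def tips(c):
    p,d=cams.get_image("scene"); P=cloud("scene",d)
    m=(p.max(-1)<60)&(P[...,2]<.13)&(P[...,2]>.003)&(np.hypot(P[...,0]-c[0],P[...,1]-c[1])<.07)
    return np.sort(P[m][:,2])[[3,8,15]]
E
python3 - <<'E'
from h import *
c=np.array([.43,-.212]); t=get_state()["tcp_pos"]
print(t)
ctrl.move_straight([t[0],t[1],.02],max_speed=.1); print(tips(c+0))
f0=get_state()["force"]
for z in (.005,-.005,-.010,-.014):
    ctrl.move_straight([t[0],t[1],z],max_speed=.06); s=get_state(); print(z,s["tcp_pos"],s["force"]-f0)
    if abs(s["force"]-f0).max()>4: break
print(tips(c)); grasp(20); s=get_state(); print(s["finger_gap"],s["force"]-f0,s["clock"])
E
```

```text
[ 0.38154321 -0.19064492  0.05200703]
[0.02790122 0.04274826 0.04559335]
0.005 [ 0.38142048 -0.1905706   0.00488292] [ 0.1473242  -0.27755171  0.26460903]
-0.005 [ 0.38132571 -0.1905414  -0.00516892] [ 1.04830943 -0.16081432 -1.2690119 ]
-0.01 [ 0.38135208 -0.19054204 -0.01019451] [-0.24035487  0.02844277 -1.34452975]
-0.014 [ 0.38136454 -0.19054869 -0.01418206] [ 0.30375772 -1.01179033  0.77297013]
[0.01091812 0.01239866 0.01306764]
0.025878285573144977 [ 0.32272498 -0.164696   -0.76331923] 18.5167
```

Run:
```python
from h import *
import cv2
grasp(50); t=get_state()["tcp_pos"]; f0=get_state()["force"]
ctrl.move_straight([t[0],t[1],.06],max_speed=.1)
s=get_state(); print(s["finger_gap"],s["force"]-f0,s["moment"])
ctrl.movep(gp(-.227,0,.06),ori(GY))
ctrl.move_straight(gp(-.227,0,.010),max_speed=.1)
p,d=cams.get_image("scene")
P=cloud("scene",d)[120:330,180:460]; 
s=get_state(); print(s["finger_gap"],s["tcp_pos"],s["clock"])
cv2.imwrite("pics/s5.png",cv2.resize(np.clip(p[120:330,180:460,::-1]*1.5,0,255).astype(np.uint8),(800,600),interpolation=cv2.INTER_CUBIC))
```

```text
0.02583315499938877 [ 0.59919604 -0.31682964 -2.67324513] [-0.29651009  0.03640522  0.01397305]
0.025593666697949026 [ 0.64605883 -0.10438011  0.01083751] 21.4
```

View pics/s5.png

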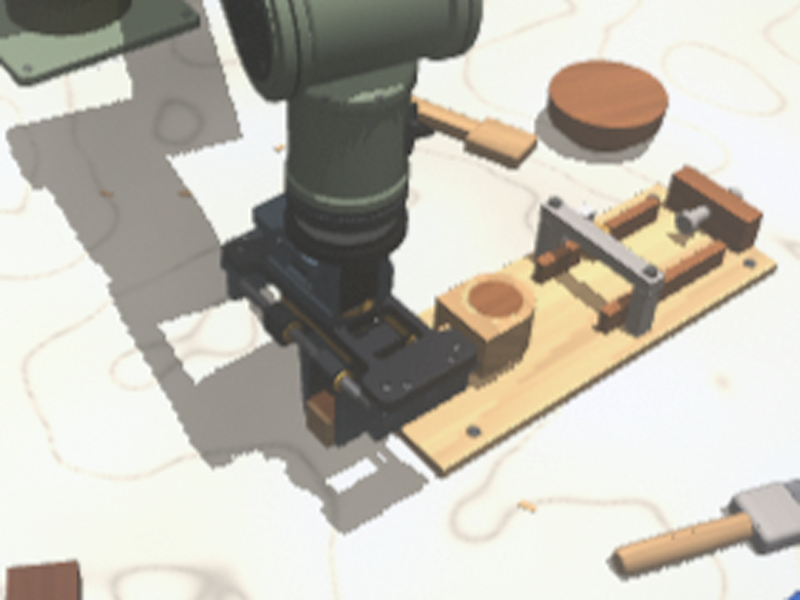

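Blank is held level over the board, its head at (490,310). Next: lower it, let go and measure the head.

```bash
cat >> h.py <<'E'
def head(lo=-.16,hi=-.02,z0=.048,z1=.060):
    """head's top face in gauge coordinates, from the scene camera"""
    p,d=cams.get_image("scene"); P=cloud("scene",d).reshape(-1,3); c=p.reshape(-1,3).astype(int)
    q=np.c_[(P[:,:2]-G)@gx,(P[:,:2]-G)@gy,P[:,2]]
    m=(q[:,2]>z0)&(q[:,2]<z1)&(q[:,0]>lo)&(q[:,0]<hi)&(abs(q[:,1])<.05)&(c[:,0]-c[:,2]>15)
    q=q[m]; r=q[(q[:,0]<q[:,0].max()-.034)]
    return len(q),q[:,0].min(),q[:,0].max(),r[:,1].min(),r[:,1].max(),np.median(q[:,2])
E
python3 - <<'E'
from h import *
f0=get_state()["force"]
for z in (.004,.001,-.001,-.003):
    ctrl.move_straight(gp(-.227,0,z),max_speed=.05); s=get_state(); print(z,s["force"]-f0,s["moment"])
    if (s["force"]-f0)[2]>2.5: break
let_go(); ctrl.wait(.2)
print(head(),get_state()["clock"])
E
```

```text
0.004 [0.20355955 0.93026711 0.36830972] [-0.25211724 -0.07100574 -0.00792074]
0.001 [1.00207834 0.7324289  0.50146748] [-0.21917157 -0.07851874 -0.00772161]
-0.001 [ 0.89221621  0.40563266 -0.18710886] [-0.31831374 -0.09659127 -0.00412247]
-0.003 [-0.67419686 -0.54589832  6.94077086] [0.02890425 0.21473145 0.0805587 ]
(574, np.float64(-0.12248490222439469), np.float64(-0.05694403424316385), np.float64(-0.028384637080650296), np.float64(0.02917402351728429), np.float64(0.054042003880492295)) 23.7417
```

Head centre is at gauge x≈-0.0895, y≈0, lying flat. Now a light re-grip and a force-watched push.

```bash
cat >> h.py <<'E'
def loc():
    n=6; S=[]
    for _ in range(n): S.append(get_state()["force"]); ctrl.wait(.01)
    f=np.mean(S,0); return np.array([f[:2]@gx,f[:2]@gy,f[2]])
E
python3 - <<'E'
from h import *
Z=-.001
grasp(10); f0=loc(); s=get_state(); print(s["finger_gap"],f0,s["clock"])
ctrl.move_straight(gp(-.175,0,Z),max_speed=.06); print(loc()-f0)
x=-.175;y=0.
while x<-.066:
    x+=.005; ctrl.move_straight(gp(x,y,Z),max_speed=.04); f=loc()-f0
    t=get_state()
    print(round(x,3),((t["tcp_pos"][:2]-G)@gx).round(4),f.round(1),round(t["clock"],2),round(t["finger_gap"],4))
    if f[0]<-13 or abs(f[1])>12 or abs(f[2])>10: print("stop");break
E
```

```text
0.025562706600978122 [-0.07981876 -0.45710521 -0.11800245] 24.8
[ 0.10570527  0.1964336  -2.10114502]
-0.17 -0.17 [ 0.1  0.2 -2.2] 26.19 0.0259
-0.165 -0.1648 [-0.1  0.5 -2.2] 26.52 0.0263
-0.16 -0.1598 [ 0.3  0.4 -1.9] 26.84 0.026
-0.155 -0.1548 [ 0.1  0.5 -2.3] 27.17 0.0257
-0.15 -0.1498 [-0.1  0.4 -2.1] 27.49 0.026
-0.145 -0.1448 [-0.   0.8 -1.7] 27.82 0.0261
-0.14 -0.1398 [-0.4  0.5 -2.1] 28.14 0.026
-0.135 -0.1348 [ 0.2  0.2 -2.3] 28.47 0.026
-0.13 -0.1298 [-0.1  0.6 -1.8] 28.79 0.0259
-0.125 -0.1248 [ 0.5  0.4 -1.9] 29.12 0.026
-0.12 -0.1198 [ 0.1  0.7 -2.2] 29.44 0.0256
-0.115 -0.1148 [-0.4  0.5 -2.4] 29.77 0.0259
-0.11 -0.1098 [ 0.1 -0.1 -2.2] 30.09 0.0259
-0.105 -0.1049 [-0.8 -1.7 -2.1] 30.42 0.0259
-0.1 -0.1 [-2.1 -3.  -1.6] 30.74 0.0262
-0.095 -0.0951 [-2.3 -3.2 -1.3] 31.07 0.0261
-0.09 -0.0899 [-2.  -3.8 -1.7] 31.39 0.0263
-0.085 -0.0848 [-1.  -3.9 -1.4] 31.72 0.0266
-0.08 -0.0799 [-1.1 -4.1 -1.2] 32.04 0.0262
-0.075 -0.0749 [-1.1 -4.1 -1. ] 32.37 0.0267
-0.07 -0.07 [-1.5 -4.4 -0.7] 32.69 0.0263
-0.065 -0.065 [-1.  -4.5 -1.4] 33.02 0.0265
```

Head is past the bar with only post drag. The 2 N vertical load shows I carried the blank 2 mm high, so I'll lower it flat before feeling for the bolt.

Run:
```python
from h import *
Z=-.003; x=-.065
ctrl.move_straight(gp(x,0,Z),max_speed=.03); f0=loc(); print(f0.round(2),get_state()["clock"])
while x<-.035:
    x+=.001 if x<-.0525 else .0004
    ctrl.move_straight(gp(x,0,Z),max_speed=.02); f=loc()-f0; t=get_state()
    print(round(x,4),((t["tcp_pos"][:2]-G)@gx).round(4),f.round(1),round(t["clock"],2))
    if f[0]<-5 or t["clock"]>58: print("stop");break
```

```text
[-1.45 -4.57  0.49] 33.3167
-0.064 -0.0644 [-2.   0.3  0.8] 33.62
-0.063 -0.0636 [-2.1  0.7  1. ] 33.92
-0.062 -0.0627 [-2.4  0.5  0.9] 34.22
-0.061 -0.0618 [-2.9  0.5  0.7] 34.52
-0.06 -0.0608 [-2.6  0.1  0.8] 34.82
-0.059 -0.0598 [-2.7  0.   0.5] 35.12
-0.058 -0.0588 [-2.7  0.6  0.4] 35.42
-0.057 -0.0578 [-2.8  0.5  1. ] 35.72
-0.056 -0.0568 [-2.4  0.6  0.6] 36.02
-0.055 -0.0558 [-2.6  0.3  0.6] 36.32
-0.054 -0.0548 [-2.8 -0.   0.6] 36.62
-0.053 -0.0538 [-2.9  0.1  1. ] 36.92
-0.052 -0.0528 [-2.7  0.1  0.6] 37.22
-0.0516 -0.0525 [-2.7 -0.3  0.5] 37.52
-0.0512 -0.0522 [-3.1  0.1  1. ] 37.82
-0.0508 -0.0518 [-3.5 -0.1  0.6] 38.12
-0.0504 -0.0513 [-3.   0.1  0.7] 38.42
-0.05 -0.0509 [-3.   0.1  0.4] 38.72
-0.0496 -0.0504 [-2.3  0.3  1. ] 39.02
-0.0492 -0.0499 [-2.4  0.4  0.6] 39.32
-0.0488 -0.0494 [-1.9  0.2  0.8] 39.62
-0.0484 -0.0489 [-1.7  0.1  0.8] 39.92
-0.048 -0.0484 [-1.3  0.1  0.8] 40.22
-0.0476 -0.0478 [-1.3  0.3  0.8] 40.52
-0.0472 -0.0472 [-1.3  0.8  1.4] 40.82
-0.0468 -0.0472 [-2.3  0.5  1.9] 41.12
-0.0464 -0.0472 [-3.6  0.4  1.9] 41.42
-0.046 -0.0472 [-4.9  1.3  1.8] 41.72
-0.0456 -0.0472 [-6.   1.   1.7] 42.02
stop
```

Contact with the bolt: the tool stands at -0.0472 while the force climbs, which matches the vision estimate of -0.0475. A little more pressure, hold, then let go and withdraw.

Run:
```python
from h import *
import cv2
for x in (-.0450,-.0445):
    ctrl.move_straight(gp(x,0,-.003),max_speed=.02); f=loc(); print(x,f.round(1))
ctrl.wait(.4); print(loc().round(1))
ctrl.move_straight(gp(-.047,0,-.003),max_speed=.02); print(loc().round(1))
let_go(); ctrl.wait(.2)
ctrl.move_straight(gp(-.047,0,.12),max_speed=.1)
ctrl.movep([.4,-.3,.2],ori(60)); print(get_state()["clock"],loc())
print(head(.04,.13))
p,d=cams.get_image("scene"); q,_=cams.get_image("top")
a=cv2.resize(p[140:260,280:460],(600,400)); b=cv2.resize(q[115:195,110:230],(600,400)) 
cv2.imwrite("pics/s6.png",cv2.resize(np.clip(np.vstack([p[130:270,250:460],q[105:245,110:320]])[...,::-1]*1.5,0,255).astype(np.uint8),(450,600),interpolation=cv2.INTER_CUBIC))
```

```text
-0.045 [-9.7 -3.5  2.5]
-0.0445 [-10.8  -3.6   2.8]
[-10.8  -3.8   2.6]
[-3.7 -3.3  2.8]
47.7 [0.15141728 0.20597794 0.03160639]
(444, np.float64(0.057328248090673245), np.float64(0.12234436306573304), np.float64(-0.031911643083402504), np.float64(0.02620943661853841), np.float64(0.05377777248811283))
```

View pics/s6.png

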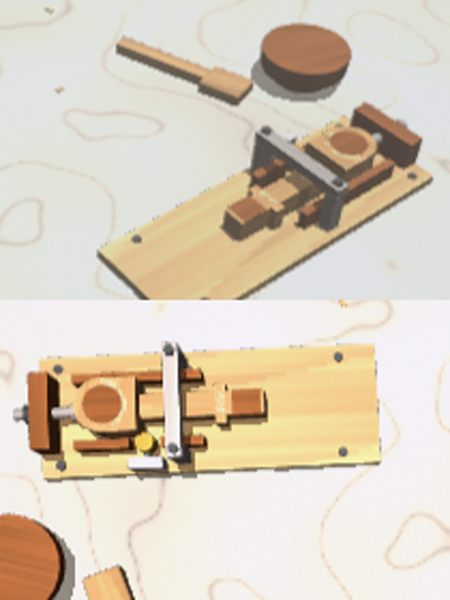

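The blank lies flat in the lane with its whole head beyond the bar (top view (103,403)) and its nose at the bolt (65,410). The arm is clear, so I'm handing it in.

```bash
python3 -c "
from workcell import order
order.job_done()"
```

```text
the job is handed in; nothing more can be done
```

The scoop blank lies flat in the gauge lane with its whole head beyond the bar and its nose at the adjusting bolt. The gripper is open and clear, and I handed the job in at about 48 s on the robot's clock. The hand-in gives no verdict.

**How it went:**
- **Missed grasps:** The first two closed on nothing, and the first time the blank had not moved. Depth images showed the true fingertips about 39 mm higher than the reported TCP and `ctrl.tips_ahead` imply. With that corrected, the third grasp held at a 26 mm gap, which matches the handle.
- **Placing and pushing:** I set the blank on the open board (head centre at gauge x -0.0895, y about 0), let go, and re-gripped at 10 N. Then I pushed it under the bar and past the post.
- **Pressing on the bolt:** The tool stopped at gauge x -0.0472, against -0.0475 expected from the images. I pressed until the wrist read 10.8 N along the lane; roughly 8–9 N of that should be on the bolt.

**Last checks:**
- **Head position:** It spans gauge x 0.057 to 0.122, so its centre is 0.070 m beyond the bar. Its y is about -3 mm, within the 8 mm allowed, though the lane has only 2 mm of play, so about 1 mm of that is measuring error.
- **Height and contact:** The top face is at 0.054 m, so the blank is flat on the board. The wrist force was near zero after letting go.
- **Bystanders:** The bowl and spoon blanks look untouched in the final picture. I did not measure any bystander, and the offcut and screwdriver were outside that picture.

**Blemish:** The blank went under the bar raised by up to 2 mm, because I held the gripper slightly too high. No bar contact showed in the forces, and I lowered it flat before pressing. That height is within the 4 mm tolerance, but I did not measure it at that moment.

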